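# Unscrew the filter canister's cap and set it in the tray

### The job

Unscrew the filter canister's cap counter-clockwise by pushing its two arms round for as many turns as it takes, catch it by the fin on top as the thread lets go, and stand it upright, skirt down and wholly inside the flat metal tray, where you let go of it. Never let the cap drop, and leave the yellow screwdriver, the roll of tape and the blue and white marker where they lie.

Things in the scene. Friction and masses are not known exactly. Their poses are not given: they have to be found in the camera images.
- cap_fin (a point): Middle of the fin on top of the screw cap: upright plate 40 (along x) x 14 (y) x 28 mm (z) to grip, standing on the fluted drum (57 mm across, 46 mm tall). Two steel arms to push stick out of the drum along +x and -x, 12 mm thick, ball ends 92 mm from the axis; their centre line is 36 mm below this point, the skirt's underside 60 mm below. Loose, about 0.3 kg; turns with 1 N at the arm.
- neck_axis (a point): On the axis of the canister's threaded neck, at the shoulder where the closed cap stands, 85 mm above the bench; z up. Closed, the fin's middle is 60 mm above this point. The cap rises 10 mm a turn counter-clockwise from above; risen 22 mm (about 2.3 turns) it is free, turned much further it rocks and may come off. It clears the neck 40 mm above closed. Grey canister, 90 mm across, fixed.
- tray: Loose square steel tray, 150 x 150 x 16 mm, wall and floor 3 mm thick, lying flat on the bench; origin at the centre of its underside, x and y along its sides. The cap standing in it has its fin's middle 63 mm above this origin.
- driver_yellow: Bystander: yellow-handled screwdriver, 150 mm long, 22 mm thick, lying between canister and tray; origin under its middle, its length along its y.
- amber_tape: Bystander: roll of amber tape, 57 mm across, 19 mm tall, lying flat; origin at the centre of its underside.
- marker_2: Bystander: marker pen, 126 mm long, 14 mm thick, lying down; origin under its middle, its length along its y.

How it is judged:
By the outcome, as a careful person would: the job done as asked, in the order asked, and still so for the second after the job is handed in, with the robot touching nothing.
It also fails if it takes over 72 s, if anything falls off the work surface, if the arm or the gripper's body presses on something with over 40 N, if the wrist force passes 120 N, or if a joint passes its speed limit or range.

### The arm

A 6-joint arm with a two-finger parallel gripper is mounted at the origin on a cart in front of the work surface, level with it; the furniture and walls round the work are solid. World frame = base frame: x ahead of the robot, y to its left, z up, the work surface at z = 0. Lengths are in m, angles in rad, forces in N, time in s.
With the tool pointing down it reaches from about 0.275 to 0.85 m from the base axis. Payload 19 kg.
Tool frame: the origin (TCP) lies on the front face of the gripper's body, between the roots of the fingers; the fingertips stand 73 mm ahead of it and the grasp point (between the pads) lies 54 mm ahead of it; z points along the fingers, y is the line along which they close (so a half turn about z gives the same grasp; the last joint's range is limited). The gripper opens to 85 mm and grips with 20 to 120 N. Pads are 22 mm wide; open, the fingers measure 114 mm over their backs; the gripper's body (76 mm by 85 mm) begins 54 mm behind the grasp point. The pads swing forward as they close: fully open they stand 13 mm farther back than shut.
Start: joints at [1.186, 0.15, 1.437, -0, 1.554, -0.134], TCP at [0.143, 0.557, 0.304] pointing down, gripper open.
Joint ranges: [-2.8, 2.8], [-0.68, 2.1], [0.12, 2.68], [-1.39, 4.53], [0.16, 2.79], [-2.81, 2.81]. Speed limits (rad/s): [1.89, 1.89, 2.22, 3.01, 3.01, 3.01].

### API

Orientations are given as a 3x3 rotation matrix whose columns are the frame's x, y, z axes.
In Python, from rig import move_to, servo_line, move_joints, let_go, close, pause, inverse_kinematics, read_state, snapshot, get_calibration, PlanningError, sign_off gives the robot as it stands. The module is installed in compiled form; this text tells all that it offers. Calls block until the motion is done:
- move_to(position, orientation): joint-space move of the TCP to a pose.
- servo_line(position, attitude=None, max_speed=0.15, max_force=None): straight line of the TCP; attitude=None keeps the orientation; max_speed is the mean speed in m/s. With max_force (N) it stops when the force on the tool has changed by that much, and returns True; else False.
- move_joints(angles): joint-space move.
- let_go() and close(f_grip=None): open the fingers fully, or close them until they stop; f_grip is the grip in N (None keeps the last).
- pause(seconds).
- inverse_kinematics(position, orientation): joint angles nearest the present ones, or None.
- read_state(): the state.
- snapshot(name): name is "scene" or "side" or "wrist"; returns (picture, depth): 384x512x3 uint8, red, green, blue; 384x512 float32, m along the optical axis (not along the pixel's ray), 0 where there is no reading.
- get_calibration(name): a dict with "vfov" (degrees; the focal length in pixels is half the picture's height over the tangent of half this angle, whatever the lens; pixels are square), "cx", "cy" (the principal point, pixels), "view" (4x4, takes a point from world to camera coordinates). Camera axes: x right, y down, z forward; pixel columns grow to the right and rows downward; lengths in m; the calibration is good to about 2 mm. A picture is of the moment at which its call begins: read the wrist's pose just before it. get_calibration takes no time and is no camera call; for the wrist camera it gives the pose at the moment of the call.
A pose or a line that the arm cannot do raises PlanningError and nothing moves.
- sign_off(): hands the job in; it is judged then, once.
The state is a dict: "time_s": time; "joint_positions": joint angles; "qd": joint speeds; "joint_efforts": joint torques, N m; "tool_pos": TCP position; "eef_rot": TCP orientation; "force": force on the tool from outside, world axes, zero at the start; "moment": the same for the moment, N m; "width": finger opening in m; "grip_force": force on a finger pad.
Only numpy, scipy, OpenCV 4.12 (cv2) and the standard library are available. Lean on these libraries where they do the work, as an engineer would, in place of code of your own. Each camera call takes 0.05 s, during which the arm holds its last target. There are 200 camera calls.

## Working session

There is one attempt and no reset: what is moved stays moved. The work goes in short steps, each a Python script; the robot and the scene stay as the last script left them, time stands still between calls to the robot, and variables do not carry over. Pictures are saved under pics/ and viewed, at most 10 in all, crops included, and the job is handed in when it is done.

```bash
mkdir -p pics; ls; python3 - <<'E'
from rig import *
import cv2,numpy as np
for n in("scene","side"):
    p,d=snapshot(n); np.savez(f"pics/{n}0.npz",p=p,d=d); c=get_calibration(n); np.save(f"pics/{n}0cal.npy",c,allow_pickle=True)
    cv2.imwrite(f"pics/{n}0.png",p[:,:,::-1]); print(n,c)
s=read_state(); print(s)
E
```

```text
pics
scene {'vfov': 52.979201093099135, 'cx': 252.28905000893744, 'cy': 191.84205089319516, 'view': array([[ 0.56861228, -0.82241323,  0.01779205, -0.48758742],
       [-0.63058585, -0.44966905, -0.6325814 ,  0.34494153],
       [ 0.52824384,  0.34847413, -0.77428949,  0.69006418],
       [ 0.        ,  0.        ,  0.        ,  1.        ]])}
side {'vfov': 47.593507000538835, 'cx': 258.5461155036399, 'cy': 182.483133799699, 'view': array([[-0.8984087 , -0.43847032, -0.02460878,  0.45434044],
       [-0.19874401,  0.45590945, -0.86755253,  0.28871029],
       [ 0.39161541, -0.77452589, -0.49673636,  0.59128352],
       [ 0.        ,  0.        ,  0.        ,  1.        ]])}
{'time_s': 0.1, 'joint_positions': array([ 1.18602963e+00,  1.50889576e-01,  1.43794784e+00,  3.91610552e-05,
        1.55380303e+00, -1.34025371e-01]), 'qd': array([ 0.00124099, -0.00178831, -0.00261041, -0.00018269,  0.0013509 ,
        0.00157601]), 'joint_efforts': array([ 4.95646687e-03, -7.14378119e+01, -5.71798110e+01, -3.00673955e-04,
        6.99709402e-03, -4.72648617e-05]), 'tool_pos': array([0.14263878, 0.55687661, 0.30337176]), 'eef_rot': array([[-9.68728541e-01,  2.48122611e-01, -4.29574638e-04],
       [ 2.48122918e-01,  9.68728085e-01, -9.56488931e-04],
       [ 1.78814485e-04, -1.03316544e-03, -9.99999450e-01]]), 'force': array([-0.11532019, -0.42954783,  0.17270541]), 'moment': array([-0.01572187,  0.01279383, -0.00012796]), 'grip_force': 0.0, 'width': 0.08502827850834357}
```

View pics/scene0.png

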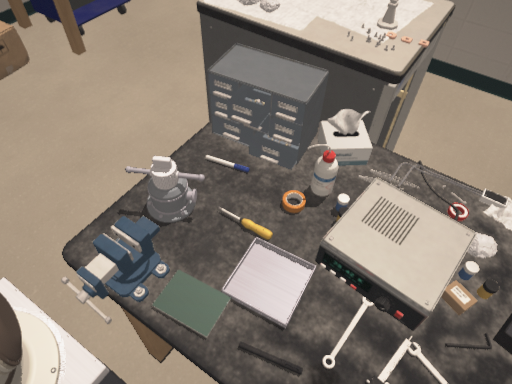

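View pics/side0.png

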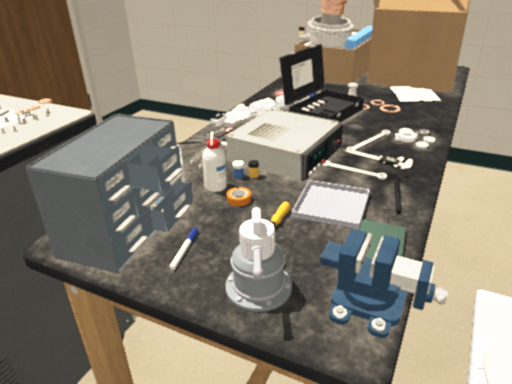

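The scene view shows the canister at about (170,190), with the fin at (162,160) and the arm ends at (130,169) and (203,177). The tray is at (270,282), the screwdriver at (245,222), the tape at (293,201) and the marker at (228,163). A blue vise stands next to the canister at (120,260). The side view shows the same things, with the cap at (257,240) and the vise to its right. Next I'll turn the depth into world points.

```bash
cat > geo.py <<'E'
import numpy as np,cv2
def cloud(p,d,c):
    h,w=d.shape; f=h/2/np.tan(np.radians(c["vfov"])/2)
    v,u=np.mgrid[:h,:w]; P=np.stack([(u-c["cx"])/f*d,(v-c["cy"])/f*d,d],-1)
    R,t=c["view"][:3,:3],c["view"][:3,3]
    W=(P-t)@R; W[d<=0]=np.nan; return W
def load(n):
    z=np.load(f"pics/{n}.npz"); c=np.load(f"pics/{n}cal.npy",allow_pickle=True).item(); return z["p"],cloud(z["p"],z["d"],c)
E
python3 - <<'E'
from geo import *
s=3/0.004 # px/m
s=800.
top=np.zeros((560,720,3),np.uint8); zb=np.full((560,720),-1.)
pts=[];cols=[]
for n in("scene0","side0"):
    p,W=load(n); pts.append(W.reshape(-1,3)); cols.append(p.reshape(-1,3))
    c=np.load(f"pics/{n}cal.npy",allow_pickle=True).item();V=c["view"]; print(n,"cam pos",-V[:3,:3].T@V[:3,3])
P=np.vstack(pts);C=np.vstack(cols)
k=(P[:,2]>-.02)&(P[:,2]<.5)
P=P[k];C=C[k]; o=np.argsort(P[:,2])
# u: -y right ; v: -x down -> x up
u=((0.8-P[o,1])*500).astype(int); v=((1.1-P[o,0])*500).astype(int)
ok=(u>=0)&(u<720)&(v>=0)&(v<560)
for a,b,c in zip(u[ok],v[ok],C[o][ok]): top[b-1:b+1,a-1:a+1]=c[::-1].tolist()
for i in range(0,12):
    cv2.putText(top,f"{0.8-i*.1:.1f}",(i*50,10),0,.35,(0,255,255)); cv2.putText(top,f"{1.1-i*.1:.1f}",(0,i*50+4),0,.35,(0,255,255))
cv2.imwrite("pics/top.png",top)
E
```

```text
scene0 cam pos [ 0.13024128 -0.48635834  0.76118822]
side0 cam pos [0.2340071  0.52555344 0.55536413]
```

View pics/top.png

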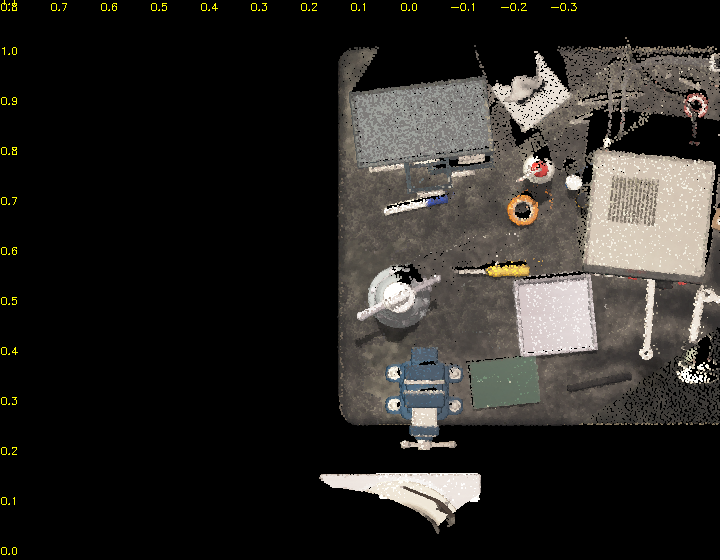

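The top-down map puts the canister axis near x=0.50, y=0.02, with the cap's arms roughly along y. The vise is at x≈0.25–0.41, y≈-0.03 and the tray at about (0.47,-0.29). Next I'll measure these precisely.

```bash
python3 - <<'E'
from geo import *
P=[];C=[]
for n in("scene0","side0"):
    p,W=load(n); w=W.reshape(-1,3); c=p.reshape(-1,3).astype(int)
    near=np.hypot(w[:,0]-.505,w[:,1]-.02)
    print(n,"bench z",np.nanmedian(w[(abs(w[:,0]-.6)<.03)&(abs(w[:,1]-.1)<.03),2]))
    k=(near<.035)&(w[:,2]>.14); print(" fin n",k.sum(),"zmax",np.percentile(w[k,2],[50,95,99]),)
    top=k&(w[:,2]>np.percentile(w[k,2],95)-.006)
    (cx,cy),(a,b),ang=cv2.minAreaRect((w[top,:2]*1000).astype(np.float32)); print(" fin top rect",cx,cy,a,b,ang)
    k=(near<.115)&(near>.045)&(w[:,2]>.094)&(w[:,2]<.135); q=w[k]
    q=q[q[:,0]>.43]; vx=cv2.fitLine((q[:,:2]*1000).astype(np.float32),cv2.DIST_HUBER,0,.01,.01).ravel()
    print(" arm line",vx,"zmed/max",np.median(q[:,2]),np.percentile(q[:,2],97),"rmax each",[np.percentile(np.hypot(*(q[s,:2]-[.505,.02]).T),99) for s in (q[:,1]>.02,q[:,1]<.02)], "mid",(q[q[:,1].argmax(),:2]+q[q[:,1].argmin(),:2])/2,q[q[:,1].argmax()],q[q[:,1].argmin()])
    # drum top ring and shoulder circle
    for lo,hi,r in((.127,.135,.04),(.08,.088,.06)):
        k=(near<r)&(w[:,2]>lo)&(w[:,2]<hi)
        if k.sum()>10: print("  circ",lo,k.sum(),cv2.minEnclosingCircle((w[k,:2]*1000).astype(np.float32)),np.median(w[k,2]))
    # vise
    k=(w[:,0]>.2)&(w[:,0]<.44)&(abs(w[:,1]+.03)<.12)&(w[:,2]>.03)&(near>.1); print(" vise z,xmax,y",np.percentile(w[k,2],99.5),np.percentile(w[k,0],99.5),np.percentile(w[k,1],[.5,99.5]))
    k=(w[:,0]>.36)&(w[:,0]<.57)&(w[:,1]<-.2)&(w[:,1]>-.39)&(w[:,2]>.011)&(w[:,2]<.02)&(c.min(1)>90)
    print(" tray rim",k.sum(),cv2.minAreaRect((w[k,:2]*1000).astype(np.float32)))
    k=(w[:,0]>.36)&(w[:,0]<.57)&(w[:,1]<-.18)&(w[:,1]>-.4)&(w[:,2]>-.004)&(w[:,2]<.02)&(c.min(1)>140)&(c.max(1)-c.min(1)<40)
    print(" tray light",k.sum(),cv2.minAreaRect((w[k,:2]*1000).astype(np.float32)))
    k=(w[:,0]>.52)&(w[:,1]<-.35)&(w[:,0]<.7)&(w[:,2]<.3); print(" psu zmax",np.percentile(w[k,2],99))
    k=(w[:,0]>.45)&(w[:,0]<.65)&(w[:,1]<-.05)&(w[:,1]>-.25)&(c[:,0]>150)&(c[:,2]<80);print(" driver",w[k].min(0),w[k].max(0))
E
```

```text
scene0 bench z -0.0002555661962925034
 fin n 151 zmax [0.156746   0.1599727  0.16086067]
 fin top rect 504.0784912109375 0.8912906646728516 16.05501365661621 35.28447723388672 25.84136962890625
 arm line [ 4.5653254e-01 -8.8970673e-01  5.0842639e+02 -1.7576485e+01] zmed/max 0.1136181357432291 0.1298575055809025 rmax each [np.float64(0.07413601934384384), np.float64(0.10824473387920898)] mid [ 0.50175357 -0.00075877] [0.46207689 0.08041688 0.11307181] [ 0.54143026 -0.08193442  0.10928182]
  circ 0.127 161 ((504.7325744628906, -0.9922912120819092), 28.741073608398438) 0.13113732561296465
  circ 0.08 265 ((503.91619873046875, -1.1758965253829956), 40.711761474609375) 0.08391444157038581
 vise z,xmax,y 0.12077198621263971 0.40084160226838345 [-0.09230064 -0.01359845]
 tray rim 713 ((462.39410400390625, -295.1994934082031), (204.07078552246094, 188.99305725097656), 0.18125467002391815)
 tray light 4228 ((461.12823486328125, -311.56451416015625), (165.5576629638672, 154.7879180908203), 5.909991264343262)
 psu zmax 0.09021212459283197
 driver [ 0.54708133 -0.24997893  0.01229514] [ 0.564584
[... 436 characters left out ...]
0030853] [0.46797147 0.08353948 0.10688341] [ 0.53941593 -0.07736888  0.11412343]
  circ 0.127 425 ((505.17578125, 2.494567632675171), 28.48701286315918) 0.13027263823527183
  circ 0.08 393 ((504.0296936035156, 2.9145278930664062), 40.33465576171875) 0.08381672621204132
 vise z,xmax,y 0.1192396551495914 0.40086340598748843 [-0.08395464 -0.00658312]
 tray rim 390 ((462.7935791015625, -305.5217590332031), (193.37620544433594, 165.15957641601562), 4.57725715637207)
 tray light 2182 ((462.61932373046875, -309.65570068359375), (172.62008666992188, 201.7310333251953), 88.63813018798828)
 psu zmax 0.2876929991308986
 driver [ 0.54747421 -0.24891595 -0.0022401 ] [ 0.57718401 -0.17504168  0.02181332]
```

Both views agree on these values:
- **Axis:** (0.504, 0.001).
- **Cap:** closed, with the fin top at z≈0.159.
- **Arms:** at 116.4° and -63.6°.
- **Vise:** 0.12 high, nearest x=0.401, so it clears the arm circle by about 10 mm.

I'll push with the closed fingers orbiting at a 70 mm radius. First I need a cleaner tray fit and a check that every waypoint is reachable.

```bash
cat >> geo.py <<'E'
AX=np.array([.5043,.001]); R0=np.array([[-1,0,0],[0,1,0],[0,0,-1.]])
def Rz(deg): # tool down with finger line (y) at angle deg
    a=np.radians(deg); y=np.array([np.cos(a),np.sin(a),0]); z=np.array([0,0,-1.]); return np.stack([np.cross(y,z),y,z],1)
def peg(a,z,r=.070): a=np.radians(a); return np.array([AX[0]+r*np.cos(a),AX[1]+r*np.sin(a),z])
E
python3 - <<'E'
from geo import *
from rig import *
for n in("scene0","side0"):
    p,W=load(n); c=p.astype(int)
    m=((W[...,2]>-.006)&(W[...,2]<.022)&(c.min(2)>105)&(c.max(2)-c.min(2)<45)&(abs(W[...,0]-.467)<.11)&(abs(W[...,1]+.312)<.11)).astype(np.uint8)
    nl,l,st,_=cv2.connectedComponentsWithStats(m); i=1+st[1:,4].argmax(); q=W[l==i]
    print(n,len(q),cv2.minAreaRect((q[:,:2]*1000).astype(np.float32)),np.percentile(q[:,2],[5,50,99]))
for a in range(80,440,30):
    for z in(.17,.2):
        q=inverse_kinematics(peg(a,z),R0)
        if q is None or z==.17: print(a,z,None if q is None else np.round(q,2))
for g in (106,-74): print(g,inverse_kinematics([*AX,.23],Rz(g)))
E
```

```text
scene0 4554 ((473.1479797363281, -310.10284423828125), (161.6226348876953, 156.5124053955078), 5.447913646697998) [0.00116013 0.00349121 0.0176151 ]
side0 3024 ((466.5622863769531, -312.5674743652344), (217.7875518798828, 218.76998901367188), 0.7375670075416565) [3.08463931e-05 3.01318105e-03 1.62971466e-02]
80 0.17 [-0.01  0.12  1.75 -0.    1.27 -1.58]
110 0.17 [-0.02  0.05  1.83 -0.    1.26 -1.59]
140 0.17 [-0.07 -0.02  1.9  -0.    1.26 -1.64]
170 0.17 [-0.15 -0.05  1.93 -0.    1.27 -1.72]
200 0.17 [-0.23 -0.05  1.92 -0.    1.26 -1.8 ]
230 0.17 [-0.28  0.    1.88 -0.    1.26 -1.85]
260 0.17 [-0.29  0.07  1.8  -0.    1.27 -1.86]
290 0.17 [-0.27  0.15  1.72 -0.    1.27 -1.84]
320 0.17 [-0.22  0.2   1.66 -0.    1.28 -1.79]
350 0.17 [-0.15  0.23  1.62 -0.    1.29 -1.72]
380 0.17 [-0.09  0.22  1.63 -0.    1.29 -1.66]
410 0.17 [-0.04  0.19  1.67 -0.    1.28 -1.61]
106 [-1.50901947e-01  4.05981547e-02  1.70837414e+00 -4.44089210e-16
  1.39262035e+00 -2.00095095e+00]
-74 [-1.50901947e-01  4.05981547e-02  1.70837414e+00 -4.44089210e-16
  1.39262035e+00  1.14064170e+00]
```

```bash
python3 - <<'E'
from geo import *
from rig import *
R=Rz(60)
close(30)
move_to(peg(84,.26),R)
print(read_state()["time_s"],read_state()["width"])
print("down hit",servo_line(peg(84,.170),max_speed=.15,max_force=8))
def go(a0,a1):
    n=int(np.ceil((a1-a0)/30)); 
    for a in np.linspace(a0,a1,n+1)[1:]:
        z=.170+max(0,a-96)/360*.010
        h=servo_line(peg(a,z),max_speed=.13,max_force=15)
        if h: print("hit",a,read_state()["force"],read_state()["tool_pos"]); return False
    return True
ok=go(84,204)
s=read_state(); print(ok,s["time_s"],s["force"],s["tool_pos"])
for n in("scene","side"):
    p,d=snapshot(n); np.savez(f"pics/{n}1.npz",p=p,d=d); np.save(f"pics/{n}1cal.npy",get_calibration(n),allow_pickle=True); 
    cv2.imwrite(f"pics/{n}1.png",p[:,:,::-1])
a=[cv2.imread(f"pics/{n}1.png") for n in("scene","side")]
cv2.imwrite("pics/v1.png",np.hstack([a[0][60:340,30:330],a[1][120:400,120:420][:280]][:1]+[cv2.resize(a[1][104:384,120:420],(300,280))]))
E
```

```text
3.0583 -0.00021927308904309592
down hit False
True 5.5083 [-0.02640287 -0.05295023 -0.27033364] [ 0.44047481 -0.02706191  0.17284095]
```

View pics/v1.png

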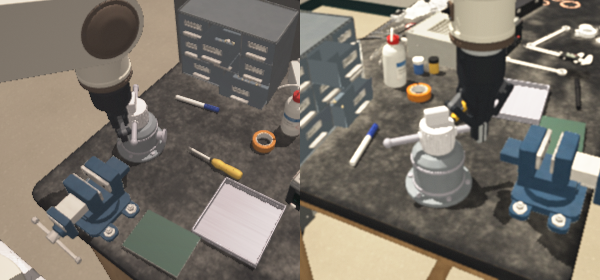

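The crops show the cap turned: in the right crop one arm is at (395,142) and the other is behind the fingers. Next I'll measure its angle against the peg and push to about 2 turns.

```bash
cat >> geo.py <<'E'
def go(a0,a1,step=30,v=.13):
    from rig import servo_line,read_state
    n=int(np.ceil((a1-a0)/step))
    for a in np.linspace(a0,a1,n+1)[1:]:
        if servo_line(peg(a,.170+max(0,a-96)/360*.010),max_speed=v,max_force=15): print("hit",a,read_state()["force"],read_state()["tool_pos"]); return False
    return True
def shoot(i):
    from rig import snapshot,get_calibration
    for n in("scene","side"):
        p,d=snapshot(n); np.savez(f"pics/{n}{i}.npz",p=p,d=d); np.save(f"pics/{n}{i}cal.npy",get_calibration(n),allow_pickle=True); cv2.imwrite(f"pics/{n}{i}.png",p[:,:,::-1])
def measure(i,pegang,rise,W2=None):
    from collections import Counter
    for n in("scene","side"):
        p,W=load(f"{n}{i}"); w=W.reshape(-1,3); c=p.reshape(-1,3).astype(int); d=w[:,:2]-AX; r=np.hypot(*d.T); ang=np.degrees(np.arctan2(d[:,1],d[:,0]))
        lt=c.min(1)>110
        k=(r<.012)&lt&(w[:,2]<.2); f=w[k]
        fz=np.percentile(f[:,2],97) if k.sum()>5 else np.nan
        za=.109+rise
        k=(r>.05)&(r<.098)&lt&(abs(w[:,2]-za)<.012)
        if pegang is not None: k&=abs((ang-pegang+180)%360-180)>50
        a=np.radians(ang[k])*2; m=np.degrees(np.angle(np.exp(1j*a).mean()))/2
        print(n,i,"fin top z",round(fz,4),"arm mod180",round(m%180,1),"n",k.sum(),"arm z",np.round(np.percentile(w[k,2],[50,95]),4) if k.sum() else None)
E
python3 - <<'E'
from geo import *
from rig import *
measure(0,None,0); measure(1,204,.003)
ok=go(204,796); 
shoot(2); measure(2,796,.0195)
s=read_state(); print(ok,s["time_s"],s["force"],s["tool_pos"])
E
```

```text
scene 0 fin top z 0.1603 arm mod180 117.0 n 163 arm z [0.1139 0.1171]
side 0 fin top z 0.1592 arm mod180 116.2 n 184 arm z [0.1132 0.1159]
scene 1 fin top z 0.1619 arm mod180 39.2 n 52 arm z [0.1157 0.1191]
side 1 fin top z 0.1608 arm mod180 43.3 n 192 arm z [0.1138 0.1172]
scene 2 fin top z 0.1789 arm mod180 93.6 n 87 arm z [0.1322 0.1347]
side 2 fin top z 0.1738 arm mod180 93.9 n 95 arm z [0.1315 0.1337]
True 14.2083 [ 0.43235809  0.01997483 -0.65584828] [0.52191368 0.06846935 0.18954947]
```

```bash
python3 - <<'E'
from geo import *
from rig import *
ok=go(796,916,v=.1); shoot(3); measure(3,916,.0215)
s=read_state(); print(ok,s["time_s"],s["force"])
E
```

```text
scene 3 fin top z 0.1819 arm mod180 29.4 n 65 arm z [0.1357 0.1382]
side 3 fin top z 0.1803 arm mod180 34.0 n 185 arm z [0.1336 0.1372]
True 16.3417 [-1.49934134  0.49908065 -0.28892423]
```

```bash
python3 - <<'E'
from geo import *
from rig import *
go(916,928,v=.06)
b=peg(918,.193); servo_line(b,max_speed=.1); b[2]=.30; servo_line(b,max_speed=.25)
let_go()
move_to([*AX,.31],Rz(-50))
shoot(4); measure(4,None,.022)
for n in("scene","side"):
    p,W=load(n+"4"); w=W.reshape(-1,3); c=p.reshape(-1,3)
    k=(np.hypot(*(w[:,:2]-AX).T)<.03)&(w[:,2]>.172)&(w[:,2]<.2); print(k.sum(),cv2.minAreaRect((w[k,:2]*1000).astype(np.float32)) if k.sum()>5 else 0)
p,d=snapshot("wrist"); cv2.imwrite("pics/w4.png",p[:,:,::-1]); np.savez("pics/wrist4.npz",p=p,d=d); np.save("pics/wrist4cal.npy",get_calibration("wrist"),allow_pickle=True)
print(read_state()["time_s"])
E
```

```text
scene 4 fin top z 0.1822 arm mod180 43.3 n 99 arm z [0.136  0.1388]
side 4 fin top z 0.1804 arm mod180 43.7 n 351 arm z [0.1338 0.1373]
106 ((504.2337951660156, -2.1927547454833984), (38.883750915527344, 13.340238571166992), 41.15150833129883)
195 ((505.0248718261719, 1.7852134704589844), (39.174171447753906, 16.048837661743164), 45.11625289916992)
20.325
```

View pics/w4.png

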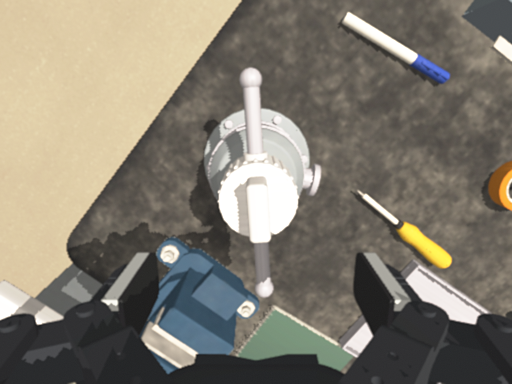

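The wrist view shows the cap level and intact: fin at (258,205), ball ends at (250,77) and (264,288). The arms are at 43.5°, which is about 2.30 turns, and the cap has risen about 22 mm. Next I'll grip the fin, ease the cap a little further round and lift.

```bash
python3 - <<'E'
from geo import *
from rig import *
p,W=load("wrist4"); w=W.reshape(-1,3); k=(np.hypot(*(w[:,:2]-AX).T)<.03)&(w[:,2]>.172)&(w[:,2]<.2)
r=cv2.minAreaRect((w[k,:2]*1000).astype(np.float32)); print(r,np.percentile(w[k,2],95))
c=(np.array(r[0])/1000 if np.hypot(*(np.array(r[0])/1000-AX))<.005 else AX)*.5+AX*.5
g=-46.5
move_to([*c,.27],Rz(g)); print("hit",servo_line([*c,.229],max_speed=.12,max_force=8))
close(40); s=read_state(); print(s["width"],s["grip_force"],s["force"],s["moment"],s["tool_pos"])
if .011<s["width"]<.018:
    for i in range(1,4):
        h=servo_line([*c,.229+.0004*i],Rz(g+10*i),max_speed=.02,max_force=12); s=read_state(); print(h,s["force"],s["moment"])
        if h: break
    t=s["tool_pos"].copy(); t[2]+=.006
    print("lift",servo_line(t,max_speed=.03,max_force=10)); s=read_state(); print(s["force"],s["moment"],s["tool_pos"],s["width"],s["time_s"])
E
```

```text
((504.7840881347656, -0.013078689575195312), (39.852970123291016, 14.024686813354492), 43.66579818725586) 0.1817142461461287
hit False
0.013209926331005073 43.64661455154419 [ 0.91817745 -1.13631515  2.18685456] [-0.11083199 -0.17064137  0.00259661] [5.04671670e-01 4.37595580e-04 2.29213864e-01]
False [-0.41973849  0.3444887   1.96000566] [-0.05007498  0.10195299  0.05582149]
False [0.00894585 0.57849946 1.80878796] [0.07250507 0.03560368 0.05543693]
False [-0.34634364 -0.57144348  0.72673676] [-0.03102962  0.04230863  0.02584267]
lift False
[ 0.03503484  0.15476553 -2.88146678] [-0.04247847 -0.01532266 -0.0259852 ] [5.04544703e-01 4.80181254e-04 2.36219984e-01] 0.013130571798013687 23.075
```

The thread has let go and the tool carries only the cap's weight (2.9 N). I'll lift it clear, move high beside the tray and measure the tray again.

```bash
python3 - <<'E'
from geo import *
from rig import *
t=read_state()["tool_pos"].copy(); t[2]=.33; servo_line(t,max_speed=.15)
servo_line([.40,-.15,.33],Rz(-40),max_speed=.2)
shoot(5); p,d=snapshot("wrist"); np.savez("pics/wrist5.npz",p=p,d=d); np.save("pics/wrist5cal.npy",get_calibration("wrist"),allow_pickle=True); cv2.imwrite("pics/w5.png",p[:,:,::-1])
print(read_state()["time_s"],read_state()["width"])
for n in("scene0","side0","scene5","side5","wrist5"):
    p,W=load(n); w=W.reshape(-1,3)
    k=(w[:,2]>.010)&(w[:,2]<.020)&(abs(w[:,0]-.468)<.1)&(abs(w[:,1]+.312)<.1); q=w[k,:2]   # rim points by height only
    c=np.array([.468,-.312])
    for th in(3,4,5,6,7,8):
        a=np.radians(th); B=np.array([[np.cos(a),-np.sin(a)],[np.sin(a),np.cos(a)]]); l=(q-c)@B
        e=[]
        for ax in(0,1):
            for sg in(-1,1):
                v=l[:,ax]*sg; m=(abs(l[:,1-ax])<.06)&(v>.06)&(v<.09)
                h,b=np.histogram(v[m],np.arange(.06,.0905,.003)); e.append((h.max() if len(h) else 0,round(float(np.median(v[m]))*1e3,1) if m.sum()>5 else None,round(float(v[m].std())*1e3,2) if m.sum()>5 else None))
        print(n,th,e)
E
```

```text
25.0667 0.01287078652252607
scene0 3 [(np.int64(71), 74.1, 4.74), (np.int64(74), 73.8, 4.72), (np.int64(42), 75.2, 1.8), (np.int64(46), 71.6, 1.85)]
scene0 4 [(np.int64(95), 73.9, 4.36), (np.int64(91), 73.5, 4.7), (np.int64(47), 75.0, 1.34), (np.int64(58), 71.6, 1.37)]
scene0 5 [(np.int64(115), 73.8, 4.07), (np.int64(104), 73.4, 4.74), (np.int64(45), 75.0, 0.99), (np.int64(65), 71.4, 1.05)]
scene0 6 [(np.int64(118), 74.0, 4.01), (np.int64(108), 73.4, 4.83), (np.int64(48), 75.1, 0.97), (np.int64(64), 71.4, 1.07)]
scene0 7 [(np.int64(102), 74.0, 4.0), (np.int64(82), 73.4, 5.11), (np.int64(45), 74.9, 1.27), (np.int64(60), 71.6, 1.39)]
scene0 8 [(np.int64(73), 73.9, 3.74), (np.int64(74), 73.3, 4.59), (np.int64(45), 74.7, 1.72), (np.int64(48), 71.7, 1.87)]
side0 3 [(np.int64(25), 73.6, 5.39), (np.int64(26), 74.2, 4.4), (np.int64(47), 73.3, 2.34), (np.int64(75), 74.0, 1.99)]
side0 4 [(np.int64(33), 73.2, 4.67), (np.int64(37), 74.3, 4.38), (np.int64(64), 73.2, 1.96), (np.int64(92), 73.9, 1.63)]
side0 5 [(np.int64(32), 73.2, 4.24), (np.int64(45), 73.9, 4.58), (np.int64(73), 73.3, 1.74), (np.
[... 1894 characters left out ...]
 73.0, 4.78), (np.int64(259), 73.8, 1.79), (np.int64(225), 73.2, 1.75)]
wrist5 4 [(np.int64(162), 73.3, 1.23), (np.int64(196), 72.8, 4.97), (np.int64(348), 73.6, 1.31), (np.int64(301), 73.1, 1.28)]
wrist5 5 [(np.int64(191), 73.2, 0.99), (np.int64(203), 72.7, 5.28), (np.int64(409), 73.5, 0.99), (np.int64(329), 73.2, 0.96)]
wrist5 6 [(np.int64(194), 73.2, 0.98), (np.int64(203), 72.8, 5.56), (np.int64(419), 73.6, 0.99), (np.int64(327), 73.2, 0.96)]
wrist5 7 [(np.int64(165), 73.4, 1.21), (np.int64(206), 72.9, 5.65), (np.int64(358), 73.8, 1.32), (np.int64(288), 73.0, 1.26)]
wrist5 8 [(np.int64(131), 73.4, 1.57), (np.int64(168), 73.2, 5.69), (np.int64(267), 73.9, 1.8), (np.int64(215), 72.9, 1.69)]
```

View pics/w5.png

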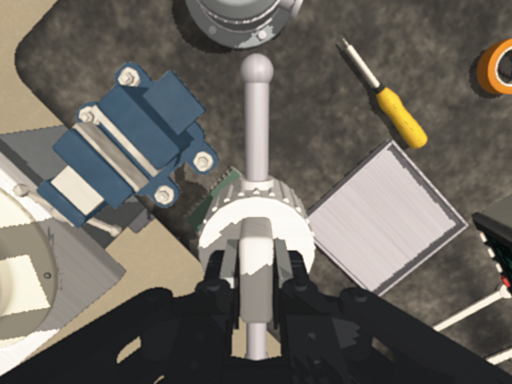

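View pics/scene5.png

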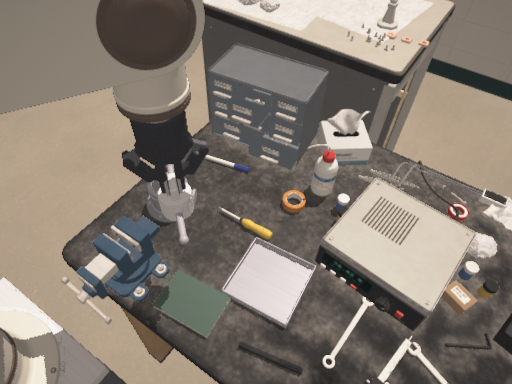

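The wrist view shows the cap upright in the fingers, fin at (257,265). The tray, seen from (390,143) to (375,292), is clear. All views put the tray centre at (0.468,-0.312) with yaw 5.5°. I'll set the cap along the tray's diagonal so its arms also lie inside.

```bash
python3 - <<'E'
from geo import *
from rig import *
T=[.468,-.3123]; R=Rz(-39.5)
servo_line([*T,.30],R,max_speed=.15); servo_line([*T,.138],max_speed=.12)
pause(.3)
print("touch",servo_line([*T,.121],max_speed=.02,max_force=4)); s=read_state(); print(s["tool_pos"],s["force"],s["width"])
if s["tool_pos"][2]<.130:
    let_go(); servo_line([*T,.30],max_speed=.12); move_to([.35,0,.36],R)
    pause(.3); print(read_state()["force"],read_state()["time_s"])
    shoot(6); a=cv2.imread("pics/scene6.png"); b=cv2.imread("pics/side6.png"); cv2.imwrite("pics/v6.png",np.hstack([cv2.resize(a[130:350,150:350],None,fx=2,fy=2),cv2.resize(b[130:350,200:400],None,fx=2,fy=2)]))
    for n in("scene6","side6"):
        p,W=load(n); w=W.reshape(-1,3); k=(np.hypot(*(w[:,:2]-T).T)<.04)&(w[:,2]>.060); print(n,cv2.minAreaRect((w[k,:2]*1000).astype(np.float32)),np.percentile(w[k,2],97))
E
```

```text
touch True
[ 0.46808169 -0.31238876  0.12548609] [ 1.88754724 -1.60693811  4.02972007] 0.013340067973723406
[ 0.1047384   0.3806117  -0.72228153] 32.7167
scene6 ((467.41424560546875, -312.654541015625), (40.32609176635742, 14.663091659545898), 51.794769287109375) 0.07901870944076188
side6 ((468.089599609375, -309.547119140625), (39.58808898925781, 17.100767135620117), 55.414031982421875) 0.07751427445248861
```

View pics/v6.png

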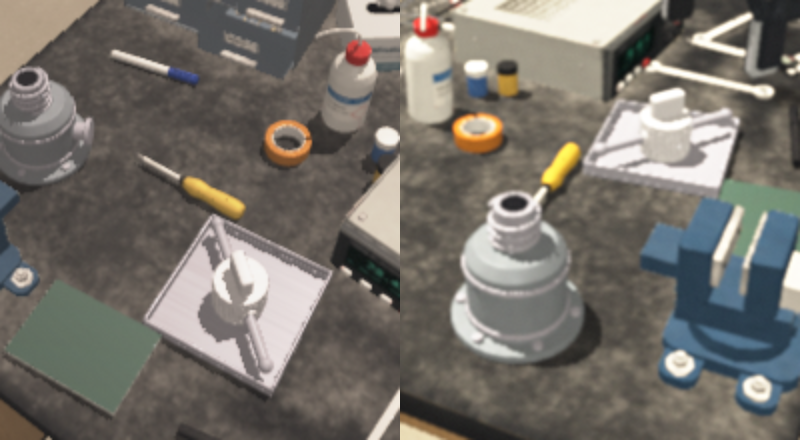

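The cap stands upright at about (240,290) in the left crop, along the tray's diagonal with both arms inside. Its fin top is at z≈0.078, where about 0.077 was expected. The screwdriver, tape and marker have not moved.

```bash
python3 -c "
from rig import *
print(sign_off())"
```

```text
the job is handed in; nothing more can be done
None
```

The cap is unscrewed (about 2.3 turns on its arms, then a last 30° or so held by the fin), stands upright and released inside the tray with the bystanders untouched, and the job is handed in at about 33 s on the robot's clock.

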